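# Set the insulators out by height on the fuse-panel ledge

### The job

Stand the four porcelain insulators upright on the four round pads of the strip, one centred on each pad, in order of height: the tallest on the pad next to the padlock, stepping down to the shortest on the pad next to the switch plate. They are brittle, so set each one down before letting go rather than dropping it, and leave the padlock and the switch plate where they lie.

Things in the scene. Friction and masses are not known exactly. Their poses are not given: they have to be found in the camera images.
- insulator_one: White ribbed porcelain stand-off insulator, a loose upright round post 38 mm in diameter and 36 mm tall with 2 ribs above its foot and a brass insert in its flat top; 0.08 kg give or take 30 %. Origin at the centre of its underside, z up. The four (36, 52, 68, 84 mm tall) start standing on the ledge (z = 0) before the strip, in any order.
- insulator_two: White ribbed porcelain stand-off insulator, a loose upright round post 38 mm in diameter and 52 mm tall with 3 ribs above its foot and a brass insert in its flat top; 0.11 kg give or take 30 %. Origin at the centre of its underside, z up. The four (36, 52, 68, 84 mm tall) start standing on the ledge (z = 0) before the strip, in any order.
- insulator_three: White ribbed porcelain stand-off insulator, a loose upright round post 38 mm in diameter and 68 mm tall with 4 ribs above its foot and a brass insert in its flat top; 0.15 kg give or take 30 %. Origin at the centre of its underside, z up. The four (36, 52, 68, 84 mm tall) start standing on the ledge (z = 0) before the strip, in any order.
- insulator_four: White ribbed porcelain stand-off insulator, a loose upright round post 38 mm in diameter and 84 mm tall with 5 ribs above its foot and a brass insert in its flat top; 0.18 kg give or take 30 %. Origin at the centre of its underside, z up. The four (36, 52, 68, 84 mm tall) start standing on the ledge (z = 0) before the strip, in any order.
- pad_a: One of four identical round black rubber pads, 58 mm in diameter and 4 mm thick, fixed in a straight row, centres 72 mm apart, on a grey strip (90 x 450 mm, 6 mm thick) that lies on the ledge. Origin at the centre of its underside, so its top is 4 mm above the origin (10 mm above the ledge). The letters do not tell the place in the row.
- pad_b: One of four identical round black rubber pads, 58 mm in diameter and 4 mm thick, fixed in a straight row, centres 72 mm apart, on a grey strip (90 x 450 mm, 6 mm thick) that lies on the ledge. Origin at the centre of its underside, so its top is 4 mm above the origin (10 mm above the ledge). The letters do not tell the place in the row.
- pad_c: One of four identical round black rubber pads, 58 mm in diameter and 4 mm thick, fixed in a straight row, centres 72 mm apart, on a grey strip (90 x 450 mm, 6 mm thick) that lies on the ledge. Origin at the centre of its underside, so its top is 4 mm above the origin (10 mm above the ledge). The letters do not tell the place in the row.
- pad_d: One of four identical round black rubber pads, 58 mm in diameter and 4 mm thick, fixed in a straight row, centres 72 mm apart, on a grey strip (90 x 450 mm, 6 mm thick) that lies on the ledge. Origin at the centre of its underside, so its top is 4 mm above the origin (10 mm above the ledge). The letters do not tell the place in the row.
- padlock: Steel padlock lying flat on one end of the strip, in line with the pads, 75 mm from the centre of the nearest pad; which end varies. Body 44 mm (across the strip) x 40 mm (along it) x 20 mm high, shackle lying towards the far side, reaching 46 mm from the origin. Loose, 0.28 kg. Origin at the centre of the underside of its body.
- switch_plate: Grey plastic switch plate with a white rocker, 60 x 60 mm, 12 mm high, lying loose on the other end of the strip, 75 mm from the centre of the nearest pad. Origin at the centre of its underside.

How it is judged:
By the outcome, as a careful person would: the job done as asked, in the order asked, and still so for the second after the job is handed in, with the robot touching nothing.
It also fails if it takes over 109 s, if anything falls off the work surface, if the arm or the gripper's body presses on something with over 40 N, if the wrist force passes 120 N, or if a joint passes its speed limit or range.

### The arm

A 6-joint arm with a two-finger parallel gripper is mounted at the origin on the work surface. World frame = base frame: x ahead of the robot, y to its left, z up, the work surface at z = 0. Lengths are in m, angles in rad, forces in N, time in s.
With the tool pointing down it reaches from about 0.35 to 0.975 m from the base axis. Payload 4.9 kg.
Tool frame: the origin (TCP) lies midway between the tips of the shut fingers; the grasp point (between the pads) lies 19 mm behind it; z points along the fingers, y is the line along which they close (so a half turn about z gives the same grasp; the last joint's range is limited). The gripper opens to 85 mm and grips with 20 to 120 N. Pads are 22 mm wide; open, the fingers measure 114 mm over their backs; the gripper's body (76 mm by 85 mm) begins 54 mm behind the grasp point. The pads swing forward as they close: fully open they stand 13 mm farther back than shut.
Start: joints at [1.194, 0.053, 1.613, -0, 1.476, -0.119], TCP at [0.159, 0.604, 0.231] pointing down, gripper open.
Joint ranges: [-3.01, 3.01], [-1.01, 2.22], [0.06, 2.58], [-1.02, 4.17], [0.09, 2.62], [-3.14, 3.14]. Speed limits (rad/s): [2.57, 2.57, 3.14, 3.14, 3.14, 3.14].

### API

Orientations are given as a unit quaternion [w, x, y, z].
In Python, from plant import manip gives the robot as it stands.
- The arm moves only by the tool move_arm, never from a script. Its argument "increments" is one flat list of numbers, 5 for each row, row after row: the shift along the tool's x, y, z in mm, then the turn about the tool's z in rad, then the opening, from 0 (shut) to 1 (fully open). In form: [tx, ty, tz, spin, jaw, tx, ty, tz, spin, jaw, ...]. A call has 1 to 8 rows; each row shifts and turns the commanded pose from where the row before left it, along the tool's axes as they then stand; what a row does not reach is not made up. A row lasts 1/12 s, in which the tool goes at most 41.7 mm and 7.16 degrees, less where a joint would pass 70% of its speed; a pose out of reach is approached as far as the arm can. A call with a gripper value outside its range is refused whole. The fingers move at their own pace and stop on an object; the grip force is fixed at half the most. Time passes only in rows, so rows that do not move let the fingers close. It gives the time, the measured TCP pose, the force, the opening and the grip force at its end, in the units of the state.
- manip.state(): the state, without advancing time (a new reading comes with each control period).
- manip.grab_frame(name): name is "scene" or "top"; returns a dict with "image" (420x560x3 uint8, blue, green, red), "fov_y" (degrees; the focal length in pixels is half the picture's height over the tangent of half this angle, whatever the lens; pixels are square), "cx", "cy" (the principal point, pixels), "k1" (the pictures are not rectified: a ray, as slopes to the right and down, at radius r is drawn at 1 + k1 r^2 times it, then the intrinsics apply), "eye" and "rotation" of the camera in the world. Camera axes: x right, y down, z forward; pixel columns grow to the right and rows downward; lengths in m; the calibration is good to about 2 mm. A picture is of the moment at which its call begins. There is no depth.
- manip.job_done(): hands the job in; it is judged then, once.
The state is a dict: "time": time; "joint_pos": joint angles; "joint_vel": joint speeds; "joint_efforts": joint torques, N m; "tool_pos": TCP position; "tool_rot": TCP orientation; "contact_force": force on the tool from outside, world axes, zero at the start; "ft_torque": the same for the moment, N m; "gripper_width": opening from 0.0 (shut) to 1.0 (fully open); "grasp_force": force on a finger pad.
Only numpy, scipy, OpenCV 4.12 (cv2) and the standard library are available. Lean on these libraries where they do the work, as an engineer would, in place of code of your own. Each camera call takes 0.05 s, during which the arm holds its last target. There are 200 camera calls.

## Working session

There is one attempt and no reset: what is moved stays moved. The work goes in short steps, Python scripts to look and compute and a tool call to move; the robot and the scene stay as the last step left them, time stands still between calls to the robot, and variables do not carry over. Pictures are saved under pics/ and viewed, at most 14 in all, crops included, and the job is handed in when it is done.

Besides the shell and the picture viewer there is one more tool, called after "Emit:" as name(argument=value, ...), one argument or row to a line, values as JSON. move_arm: Moves the arm, as the interface text tells. Its arguments: {"type":"object","properties":{"increments":{"type":"array"}},"required":["increments"]}

```bash
mkdir -p pics; cat > h.py <<'E'
import numpy as np, cv2
from plant import manip
def grab(n,f=None):
    d=manip.grab_frame(n)
    if f: cv2.imwrite('pics/'+f,d['image'])
    return d
def ray(d,u,v):
    f=d['image'].shape[0]/2/np.tan(np.radians(d['fov_y'])/2)
    K=np.array([[f,0,d['cx']],[0,f,d['cy']],[0,0,1]])
    p=cv2.undistortPoints(np.array([[[u,v]]],float),K,np.array([d['k1'],0,0,0,0.]))[0,0]
    return np.array(d['eye']),np.array(d['rotation'])@np.array([p[0],p[1],1])
def on(d,u,v,z):
    e,r=ray(d,u,v); return e+r*(z-e[2])/r[2]
E
python3 - <<'E'
from h import *
for n in('scene','top'):
    d=grab(n,n+'0.png'); print(n,d['fov_y'],d['cx'],d['cy'],d['k1'],d['eye'],np.round(d['rotation'],3).tolist())
print(manip.state())
E
```

```text
scene 50.29863505920454 284.13379071863267 208.3605482579372 -0.14028220455642124 [ 1.01840133 -0.05125858  0.611925  ] [-0.252, 0.722, 0.607, -0.217]
top 48.159960864151614 281.6709316806086 203.4030101401003 -0.029019648881286216 [0.4027172  0.0195669  0.81721048] [0.072, -0.689, 0.718, -0.073]
{'time': 0.1, 'joint_pos': array([ 1.19399449e+00,  5.33022881e-02,  1.61414131e+00,  1.10585454e-06,
        1.47602646e+00, -1.18987282e-01]), 'joint_vel': array([ 0.00128716, -0.00186171, -0.00215131,  0.00082674,  0.00125255,
       -0.00015449]), 'joint_efforts': array([ 2.96906355e-04, -3.94904208e+01, -3.71362460e+01, -1.42999443e-04,
        3.89063323e-03, -4.24217035e-06]), 'tool_pos': array([0.15913751, 0.60381731, 0.23018806]), 'tool_rot': array([-2.30856409e-04,  1.28550559e-01,  9.91702512e-01, -9.09870741e-04]), 'contact_force': array([-0.98779929,  0.67949901, -0.65290551]), 'ft_torque': array([-0.00511878, -0.01309196, -0.01689298]), 'grasp_force': 0.0, 'gripper_width': 0.9986603419332173}
```

View pics/scene0.png

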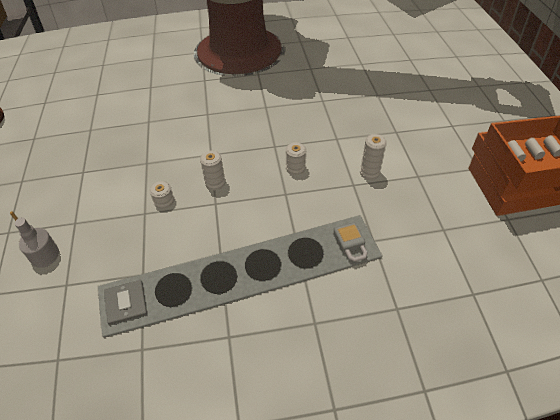

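View pics/top0.png

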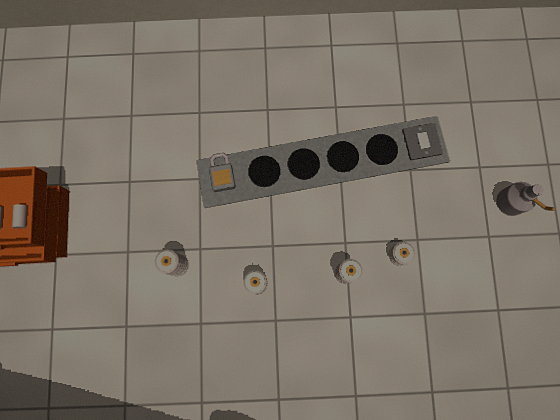

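The scene shows the padlock at the right end of the strip and the switch plate at the left. In the top view the pads are near (264,171), (303,164), (343,156) and (382,149). The brass tops are near (167,261), (255,282), (351,270) and (403,253). The rotation is a quaternion.

```bash
cat > h.py <<'E'
import numpy as np, cv2
from scipy.spatial.transform import Rotation as R
from plant import manip
def grab(n,f=None):
    d=manip.grab_frame(n)
    if f: cv2.imwrite('pics/'+f,d['image'])
    return d
def ray(d,u,v):
    f=d['image'].shape[0]/2/np.tan(np.radians(d['fov_y'])/2)
    x=np.array([(u-d['cx'])/f,(v-d['cy'])/f]); s=x.copy()
    for _ in range(20): s=x/(1+d['k1']*(s@s))
    q=np.array(d['rotation']); return np.array(d['eye']),R.from_quat(q[[1,2,3,0]]).as_matrix()@np.array([*s,1])
def on(d,u,v,z):
    e,r=ray(d,u,v); return e+r*(z-e[2])/r[2]
def tri(a,b):
    A=np.zeros((3,3));y=np.zeros(3)
    for e,r in(a,b):
        r=r/np.linalg.norm(r);P=np.eye(3)-np.outer(r,r);A+=P;y+=P@e
    return np.linalg.solve(A,y)
def blobs(m,lo,hi):
    n,l,s,c=cv2.connectedComponentsWithStats(m.astype(np.uint8))
    return [(c[i],s[i,4]) for i in range(1,n) if lo<s[i,4]<hi]
def brass(d):
    h=cv2.cvtColor(d['image'],cv2.COLOR_BGR2HSV)
    return blobs((h[...,0]>10)&(h[...,0]<28)&(h[...,1]>110)&(h[...,2]>90),8,150)
def pads(d):
    g=d['image'].max(2); return blobs(g<45,500,3000)
E
python3 - <<'E'
from h import *
D={n:grab(n) for n in('scene','top')}
for n,d in D.items():
    print(n)
    for c,a in brass(d): print(' b',c.round(1),a)
    for c,a in pads(d): print(' pad',c.round(1),a,on(d,*c,.010).round(4))
B={n:[c for c,a in brass(d)] for n,d in D.items()}
for g,h,nm in(((374,140),(167,261),84),((296,148),(255,282),52),((210,156),(351,270),68),((161,186),(403,253),36)):
    s=min(B['scene'],key=lambda c:np.hypot(*(c-g)));t=min(B['top'],key=lambda c:np.hypot(*(c-h)))
    print(nm,s.round(1),t.round(1),'tri',tri(ray(D['scene'],*s),ray(D['top'],*t)).round(4),on(D['scene'],*s,nm/1e3).round(4),on(D['top'],*t,nm/1e3).round(4))
E
```

```text
scene
 b [549.9 118.2] 58
 b [520.2 120.2] 52
 b [547.6 123.1] 10
 b [505.8 133.4] 143
 b [502.5 128.4] 21
 b [533.  127.5] 11
 b [482.1 135. ] 18
 b [375.6 139.4] 32
 b [295.6 147.7] 34
 b [210.1 156.4] 35
 b [159.3 187.5] 34
 b [512.7 194.9] 111
 b [504.1 197.8] 10
 b [549.9 204.2] 12
 b [555.6 202.7] 17
 b [512.3 204.7] 33
 b [518.8 209.2] 17
 b [502.8 210.2] 9
 b [ 13.3 215.5] 26
 b [508.3 212.6] 9
top
 b [  3.3 169.2] 13
 b [539.1 202.6] 38
 b [ 15.3 242. ] 79
 b [403.9 252.1] 56
 b [165.8 260.4] 64
 b [350.6 269.8] 65
 b [254.6 281.5] 63
 pad [381.4 149. ] 772 [ 0.6626 -0.169   0.01  ]
 pad [342.5 156.2] 774 [ 0.6521 -0.098   0.01  ]
 pad [303.3 163.6] 774 [ 0.6412 -0.0271  0.01  ]
 pad [263.9 170.9] 776 [0.6307 0.0438 0.01  ]
84 [375.6 139.4] [165.8 260.4] tri [0.472  0.2001 0.0817] [0.4744 0.1991 0.084 ] [0.4718 0.1993 0.084 ]
52 [295.6 147.7] [254.6 281.5] tri [0.4352 0.0643 0.0495] [0.4378 0.0643 0.052 ] [0.4351 0.0637 0.052 ]
68 [210.1 156.4] [350.6 269.8] tri [ 0.4465 -0.0896  0.0656] [ 0.4491 -0.0889  0.068 ] [ 0.4463 -0.0897  0.068 ]
36 [159.3 187.5] [403.9 252.1] tri [ 0.4738 -0.1853  0.0338] [ 0.476  -0.1844  0.036 ] [ 0.4736 -0.1851  0.036 ]
```

Emit:
move_arm(
  increments=[0,0,0,0.12,1,0,0,0,0.12,1,0,0,0,0.12,1,0,0,0,0.12,1,0,0,0,0.12,1,0,0,0,0.12,1,0,0,0,0.12,1,0,0,0,0.12,1],
)

```text
time: 0.87
tool_pos: [0.1593, 0.6042, 0.2309]
tool_rot: [0.0, 0.574, 0.819, -0.0]
contact_force: [-0.5, -0.5, 0.8]
gripper_width: 0.998
grasp_force: 0.0
```

Emit:
move_arm(
  increments=[0,0,0,0.12,1,0,0,0,0.08,1,0,0,0,0,1,0,0,0,0,1],
)

```text
time: 1.2
tool_pos: [0.1593, 0.6042, 0.231]
tool_rot: [0.0, 0.65, 0.76, -0.0]
contact_force: [-0.2, 0.3, 0.5]
gripper_width: 0.996
grasp_force: 0.0
```

```bash
cat >> h.py <<'E'
I={84:(.4720,.1995),68:(.4465,-.0896),52:(.4352,.0640),36:(.4737,-.1852)}
P={84:(.6307,.0438),68:(.6412,-.0271),52:(.6521,-.0980),36:(.6626,-.1690)}
def go(*targets):
    s=manip.state();q=s['tool_rot'];M=R.from_quat(q[[1,2,3,0]]).as_matrix();p=s['tool_pos']
    print('t',round(s['time'],2),'p',p.round(4),'yaw',np.arctan2(M[1,1],M[0,1]).round(4),'z',M[:,2].round(4),'w',round(s['gripper_width'],3),'grip',round(s['grasp_force'],1),'F',s['contact_force'].round(1))
    for t in targets:
        t=np.array(t);print(t,'mm',((t-p)@M*1000).round(1));p=t
E
python3 -c "
from h import *
go((*I[84],.2),(*I[84],.03))"
```

```text
t 1.2 p [0.1593 0.6042 0.231 ] yaw 0.1552 z [-1.e-04 -4.e-04 -1.e+00] w 0.996 grip 0.0 F [-0.2  0.3  0.5]
[0.472  0.1995 0.2   ] mm [-448.2  246.4   31.2]
[0.472  0.1995 0.03  ] mm [1.0e-01 0.0e+00 1.7e+02]
```

Emit:
move_arm(
  increments=[-32,17.6,2.2,0,1,-32,17.6,2.2,0,1,-32,17.6,2.2,0,1,-32,17.6,2.2,0,1,-32,17.6,2.2,0,1,-32,17.6,2.2,0,1,-32,17.6,2.2,0,1,-32,17.6,2.2,0,1],
)

```text
time: 1.87
tool_pos: [0.3382, 0.3713, 0.2137]
tool_rot: [0.0, 0.65, 0.76, 0.0]
contact_force: [0.7, -0.5, 0.2]
gripper_width: 1.001
grasp_force: 0.0
```

Emit:
move_arm(
  increments=[-32,17.6,2.2,0,1,-32,17.6,2.2,0,1,-32,17.6,2.2,0,1,-32,17.6,2.2,0,1,-32,17.6,2.2,0,1,-32,17.6,2.2,0,1,0,0,0,0,1,0,0,0,0,1],
)

```text
time: 2.53
tool_pos: [0.4718, 0.1978, 0.2003]
tool_rot: [-0.0, 0.652, 0.758, -0.0]
contact_force: [-0.4, 0.8, -0.4]
gripper_width: 1.0
grasp_force: 0.0
```

```bash
python3 -c "
from h import *
go((*I[84],.15),(*I[84],.03))"
```

```text
t 2.53 p [0.4718 0.1978 0.2003] yaw 0.1509 z [-7.e-04  2.e-04 -1.e+00] w 1.0 grip 0.0 F [-0.4  0.8 -0.4]
[0.472  0.1995 0.15  ] mm [ 1.6  0.5 50.3]
[0.472  0.1995 0.03  ] mm [-0.0e+00  1.0e-01  1.2e+02]
```

Accurate. Next I descend, close, and check.

Emit:
move_arm(
  increments=[1.6,0.5,30,0,1,0,0,30,0,1,0,0,30,0,1,0,0,25,0,1,0,0,25,0,1,0,0,20,0,1,0,0,10,0,1,0,0,0,0,1],
)

```text
time: 3.2
tool_pos: [0.4686, 0.2012, 0.0279]
tool_rot: [-0.002, 0.65, 0.76, -0.002]
contact_force: [-1.0, -0.5, -1.0]
gripper_width: 0.998
grasp_force: 0.0
```

Emit:
move_arm(
  increments=[0,0,0,0,0,0,0,0,0,0,0,0,0,0,0,0,0,0,0,0,0,0,0,0,0,0,0,0,0,0,0,0,0,0,0,0,0,0,0,0],
)

```text
time: 3.87
tool_pos: [0.4727, 0.2012, 0.0323]
tool_rot: [0.001, 0.651, 0.759, 0.001]
contact_force: [-0.3, -0.5, 5.9]
gripper_width: 0.429
grasp_force: 60.1
```

```bash
python3 - <<'E'
from h import *
go((*I[84],.15),(*P[84],.15),(*P[84],.041))
d=grab('scene'); cv2.imwrite('pics/g84.png',cv2.resize(d['image'][60:240,280:520],None,fx=3,fy=3))
E
```

```text
t 3.87 p [0.4727 0.2012 0.0323] yaw 0.1529 z [ 0.0027  0.001  -1.    ] w 0.429 grip 60.1 F [-0.3 -0.5  5.9]
[0.472  0.1995 0.15  ] mm [  -1.5   -0.7 -117.7]
[0.6307 0.0438 0.15  ] mm [-178.1  133.1    0.3]
[0.6307 0.0438 0.041 ] mm [-1.00e-01 -3.00e-01  1.09e+02]
```

View pics/g84.png

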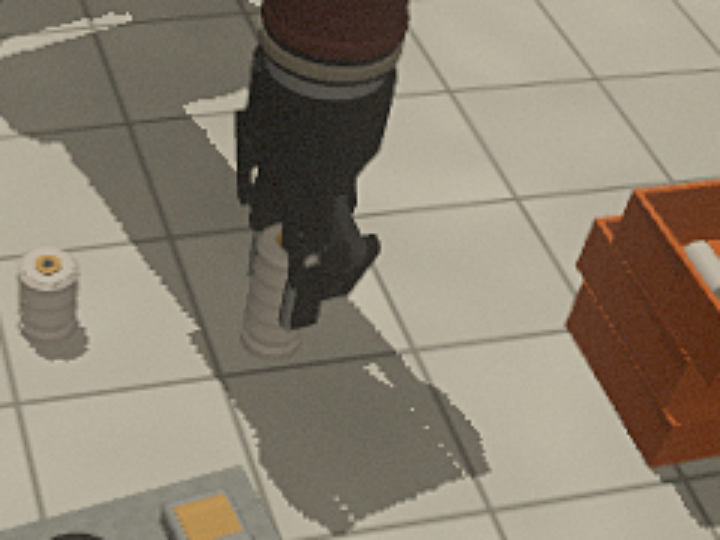

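Insulator is gripped, standing straight. I lift it and carry it.

Emit:
move_arm(
  increments=[0,0,-10,0,0,0,0,-25,0,0,0,0,-35,0,0,0,0,-30,0,0,-15,11,-10,0,0,-25,19,0,0,0,-30,22,0,0,0,-30,22,0,0,0],
)

```text
time: 4.58
tool_pos: [0.5602, 0.1124, 0.1412]
tool_rot: [0.0, 0.651, 0.759, 0.0]
contact_force: [0.3, 0.9, -2.2]
gripper_width: 0.433
grasp_force: 60.4
```

Emit:
move_arm(
  increments=[-30,22,0,0,0,-25,19,0,0,0,-15,11,0,0,0,-8,7,0,0,0,0,0,0,0,0,0,0,0,0,0,0,0,0,0,0,0,0,0,0,0],
)

```text
time: 5.25
tool_pos: [0.629, 0.0463, 0.1404]
tool_rot: [-0.0, 0.65, 0.76, -0.0]
contact_force: [0.4, 0.3, -2.2]
gripper_width: 0.429
grasp_force: 60.5
```

```bash
python3 - <<'E'
from h import *
go((*P[84],.145),(*P[84],.045))
d=grab('scene'); cv2.imwrite('pics/c84.png',cv2.resize(d['image'][80:320,180:440],None,fx=2.5,fy=2.5))
E
```

```text
t 5.25 p [0.629  0.0463 0.1404] yaw 0.1544 z [-8.e-04  3.e-04 -1.e+00] w 0.429 grip 60.5 F [ 0.4  0.3 -2.2]
[0.6307 0.0438 0.145 ] mm [-2.7  1.3 -4.7]
[0.6307 0.0438 0.045 ] mm [ -0.    0.1 100. ]
```

View pics/c84.png

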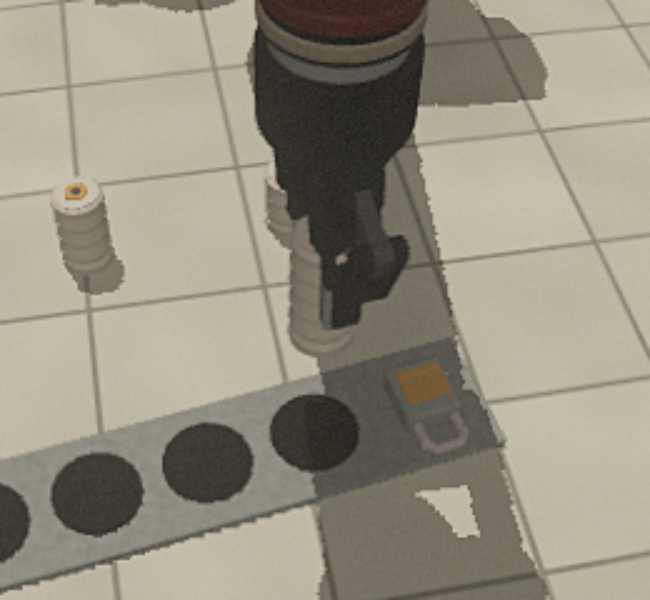

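The tall one hangs straight above, just short of the pad beside the padlock. I lower it with a small correction.

Emit:
move_arm(
  increments=[-1.5,1.7,20,0,0,0,0,28,0,0,0,0,22,0,0,0,0,14,0,0,0,0,7,0,0,0,0,3,0,0,0,0,0,0,0,0,0,0,0,0],
)

```text
time: 5.97
tool_pos: [0.6329, 0.044, 0.048]
tool_rot: [0.001, 0.651, 0.759, 0.001]
contact_force: [-0.3, 0.2, -1.4]
gripper_width: 0.432
grasp_force: 60.5
```

Emit:
move_arm(
  increments=[0,0,1,0,0,0,0,1,0,0,0,0,1,0,0,0,0,0,0,0,0,0,0,0,0],
)

```text
time: 6.38
tool_pos: [0.6319, 0.0439, 0.0436]
tool_rot: [0.0, 0.651, 0.759, 0.0]
contact_force: [-0.4, -0.5, -1.4]
gripper_width: 0.433
grasp_force: 60.5
```

```bash
python3 -c "
from h import *
go((*P[84],.042))"
```

```text
t 6.38 p [0.6319 0.0439 0.0436] yaw 0.153 z [ 1.e-04 -0.e+00 -1.e+00] w 0.433 grip 60.5 F [-0.4 -0.5 -1.4]
[0.6307 0.0438 0.042 ] mm [ 0.1 -1.2  1.6]
```

Emit:
move_arm(
  increments=[0,-0.8,0.8,0,0,0,0,0.7,0,0,0,0,0,0,0,0,0,0,0,0],
)

```text
time: 6.72
tool_pos: [0.6311, 0.0437, 0.0424]
tool_rot: [-0.0, 0.651, 0.759, -0.0]
contact_force: [-0.4, -0.1, 1.2]
gripper_width: 0.431
grasp_force: 60.8
```

Emit:
move_arm(
  increments=[0,0,0.7,0,0,0,0,0,0,0],
)

```text
time: 6.88
tool_pos: [0.6312, 0.0437, 0.0424]
tool_rot: [-0.0, 0.651, 0.759, -0.0]
contact_force: [-2.7, -0.5, 4.8]
gripper_width: 0.432
grasp_force: 60.9
```

Contact. I release and retreat upward.

Emit:
move_arm(
  increments=[0,0,0,0,0.6,0,0,0,0,1,0,0,0,0,1,0,0,0,0,1,0,0,0,0,1,0,0,-15,0,1,0,0,-30,0,1,0,0,-35,0,1],
)

```text
time: 7.55
tool_pos: [0.6291, 0.0439, 0.1203]
tool_rot: [-0.002, 0.651, 0.759, -0.002]
contact_force: [0.5, 0.0, 1.2]
gripper_width: 1.0
grasp_force: 0.0
```

Emit:
move_arm(
  increments=[0,0,-35,0,1,20,-30,0,0,1,20,-35,0,0,1,20,-35,0,0,1,20,-30,0,0,1,0,-20,0,0,1,0,0,0,0,1],
)

```text
time: 8.13
tool_pos: [0.4675, 0.1006, 0.1567]
tool_rot: [-0.0, 0.65, 0.76, -0.0]
contact_force: [-0.2, -0.0, -0.5]
gripper_width: 1.003
grasp_force: 0.0
```

```bash
python3 - <<'E'
from h import *
for n in('scene','top'):
    d=grab(n,n+'1.png')
    print(n,[(c.round(1).tolist(),on(d,*c,.094)[:2].round(4).tolist()) for c,a in brass(d) if 200<c[0]<460])
    print([(c.round(1).tolist(),a,on(d,*c,.01)[:2].round(4).tolist()) for c,a in pads(d)])
go((*I[52],.15),(*I[52],.015))
E
```

```text
scene [([295.5, 147.6], [0.4812, 0.0555]), ([210.1, 156.4], [0.4763, -0.0871]), ([306.0, 220.2], [0.6339, 0.0424])]
[]
top [([262.6, 156.4], [0.6311, 0.0425]), ([403.8, 252.0], [0.4684, -0.1699]), ([350.5, 269.9], [0.4447, -0.0858]), ([257.4, 281.0], [0.4339, 0.057])]
[([381.4, 149.0], np.int32(766), [0.6627, -0.1689]), ([342.6, 156.2], np.int32(760), [0.652, -0.0982]), ([303.4, 163.5], np.int32(758), [0.6413, -0.0273]), ([257.2, 204.0], np.int32(964), [0.5709, 0.0575]), ([256.3, 327.8], np.int32(871), [0.3605, 0.0657]), ([218.1, 287.8], np.int32(701), [0.4289, 0.1283])]
t 8.23 p [0.4709 0.1001 0.1576] yaw 0.1533 z [ 2.7e-03  1.0e-04 -1.0e+00] w 1.007 grip 0.0 F [-0.1 -0.2 -0.1]
[0.4352 0.064  0.15  ] mm [-30.2 -40.8   7.5]
[0.4352 0.064  0.015 ] mm [  0.   -0.4 135. ]
```

View pics/top1.png

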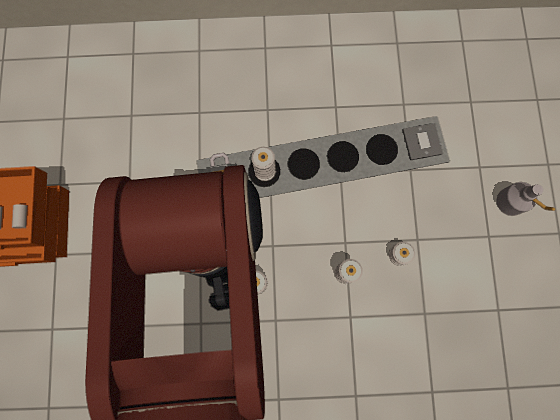

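The tall one stands at (263,156), about 1.4 mm from the pad centre. Next is the 52 mm one.

Emit:
move_arm(
  increments=[-15,-20,0,0,1,-15,-20.5,0,0,1,0,0,0,0,1,0,0,0,0,1],
)

```text
time: 8.57
tool_pos: [0.4362, 0.0635, 0.1571]
tool_rot: [0.001, 0.652, 0.758, 0.001]
contact_force: [0.6, 0.4, 0.0]
gripper_width: 0.997
grasp_force: 0.0
```

```bash
python3 -c "
from h import *
go((*I[52],.15),(*I[52],.014))"
```

```text
t 8.57 p [0.4362 0.0635 0.1571] yaw 0.1509 z [ 1.8e-03  2.0e-04 -1.0e+00] w 0.997 grip 0.0 F [0.6 0.4 0. ]
[0.4352 0.064  0.15  ] mm [ 0.7 -0.9  7.1]
[0.4352 0.064  0.014 ] mm [  0.   -0.2 136. ]
```

Emit:
move_arm(
  increments=[0.7,-0.9,25,0,1,0,0,30,0,1,0,0,30,0,1,0,0,25,0,1,0,0,18,0,1,0,0,10,0,1,0,0,5,0,1,0,0,0,0,1],
)

```text
time: 9.23
tool_pos: [0.4345, 0.0648, 0.0129]
tool_rot: [-0.0, 0.651, 0.759, -0.0]
contact_force: [0.3, -0.1, -0.1]
gripper_width: 1.002
grasp_force: 0.0
```

Emit:
move_arm(
  increments=[0,0,0,0,0.6,0,0,0,0,0,0,0,0,0,0,0,0,0,0,0,0,0,0,0,0,0,0,0,0,0,0,0,0,0,0,0,0,0,0,0],
)

```text
time: 9.9
tool_pos: [0.4354, 0.0647, 0.0147]
tool_rot: [0.001, 0.651, 0.759, 0.001]
contact_force: [-0.2, 0.6, 6.4]
gripper_width: 0.425
grasp_force: 60.0
```

```bash
python3 -c "
from h import *
go((*I[52],.12),(*P[52],.12))"
```

```text
t 9.9 p [0.4354 0.0647 0.0147] yaw 0.153 z [ 0.0024 -0.     -1.    ] w 0.425 grip 60.0 F [-0.2  0.6  6.4]
[0.4352 0.064  0.12  ] mm [-7.000e-01 -1.000e-01 -1.053e+02]
[ 0.6521 -0.098   0.12  ] mm [-193.2  189.7    0.5]
```

Emit:
move_arm(
  increments=[0,0,-10,0,0,0,0,-25,0,0,0,0,-35,0,0,0,0,-25,0,0,-15,15,-5,0,0,-25,25,0,0,0,-28,28,0,0,0,-28,27,0,0,0],
)

```text
time: 10.57
tool_pos: [0.5436, -0.0164, 0.1139]
tool_rot: [0.0, 0.651, 0.759, 0.0]
contact_force: [0.6, 0.5, -0.2]
gripper_width: 0.43
grasp_force: 60.3
```

Emit:
move_arm(
  increments=[-28,27,0,0,0,-28,27,0,0,0,-22,22,0,0,0,-13,13,0,0,0,-6,6,0,0,0,0,0,0,0,0,0,0,0,0,0,0,0,0,0,0],
)

```text
time: 11.23
tool_pos: [0.6502, -0.096, 0.113]
tool_rot: [-0.001, 0.651, 0.759, -0.0]
contact_force: [-0.6, 0.0, -1.4]
gripper_width: 0.43
grasp_force: 60.3
```

```bash
python3 -c "
from h import *
go((.6521,-.0973,.110),(.6521,-.0973,.0247))"
```

```text
t 11.23 p [ 0.6502 -0.096   0.113 ] yaw 0.1537 z [-1.4e-03  6.0e-04 -1.0e+00] w 0.43 grip 60.3 F [-0.6  0.  -1.4]
[ 0.6521 -0.0973  0.11  ] mm [-1.5  1.7  3. ]
[ 0.6521 -0.0973  0.0247] mm [-0.1  0.1 85.3]
```

Emit:
move_arm(
  increments=[-1.3,0.9,15,0,0,0,0,25,0,0,0,0,22,0,0,0,0,14,0,0,0,0,6,0,0,0,0,2,0,0,0,0,0,0,0,0,0,0,0,0],
)

```text
time: 11.9
tool_pos: [0.6534, -0.0984, 0.0306]
tool_rot: [0.001, 0.651, 0.759, 0.0]
contact_force: [-0.4, -0.4, -1.1]
gripper_width: 0.432
grasp_force: 60.3
```

```bash
python3 -c "
from h import *
go((.6521,-.0973,.0247))"
```

```text
t 11.9 p [ 0.6534 -0.0984  0.0306] yaw 0.1531 z [ 2.1e-03 -6.0e-04 -1.0e+00] w 0.432 grip 60.3 F [-0.4 -0.4 -1.1]
[ 0.6521 -0.0973  0.0247] mm [ 1.3 -1.1  5.9]
```

Emit:
move_arm(
  increments=[0.8,-0.6,2,0,0,0,0,1,0,0,0,0,1,0,0,0,0,0,0,0,0,0,0,0,0],
)

```text
time: 12.32
tool_pos: [0.6518, -0.0976, 0.0255]
tool_rot: [0.0, 0.651, 0.759, 0.0]
contact_force: [-0.4, 0.1, -0.7]
gripper_width: 0.43
grasp_force: 60.3
```

Emit:
move_arm(
  increments=[0,0,0.8,0,0,0,0,0,0,0,0,0,0,0,0],
)

```text
time: 12.57
tool_pos: [0.652, -0.0976, 0.0247]
tool_rot: [0.0, 0.651, 0.759, 0.0]
contact_force: [-0.3, -0.5, -0.0]
gripper_width: 0.43
grasp_force: 60.4
```

Emit:
move_arm(
  increments=[0,0,0.6,0,0,0,0,0,0,0,0,0,0,0,0],
)

```text
time: 12.82
tool_pos: [0.652, -0.0976, 0.0247]
tool_rot: [0.0, 0.651, 0.759, 0.0]
contact_force: [-2.4, 0.6, 6.0]
gripper_width: 0.428
grasp_force: 60.4
```

Emit:
move_arm(
  increments=[0,0,0,0,0.6,0,0,0,0,1,0,0,0,0,1,0,0,0,0,1,0,0,0,0,1,0,0,-15,0,1,0,0,-30,0,1,0,0,-35,0,1],
)

```text
time: 13.48
tool_pos: [0.6498, -0.097, 0.1027]
tool_rot: [-0.002, 0.651, 0.759, -0.001]
contact_force: [0.4, 0.4, 0.3]
gripper_width: 0.999
grasp_force: 0.0
```

Emit:
move_arm(
  increments=[0,0,-35,0,1,5,-20,-10,0,1,7,-35,0,0,1,7,-38,0,0,1,7,-38,0,0,1,7,-36,0,0,1,4,-25,0,0,1,2,-10,0,0,1],
)

```text
time: 14.15
tool_pos: [0.4434, -0.0894, 0.1493]
tool_rot: [0.0, 0.651, 0.759, -0.0]
contact_force: [0.3, -0.5, 0.5]
gripper_width: 1.004
grasp_force: 0.0
```

Emit:
move_arm(
  increments=[0,0,0,0,1,0,0,0,0,1,0,0,0,0,1],
)

```text
time: 14.4
tool_pos: [0.4472, -0.09, 0.15]
tool_rot: [0.001, 0.651, 0.759, 0.0]
contact_force: [0.2, -0.2, -1.2]
gripper_width: 0.998
grasp_force: 0.0
```

```bash
python3 -c "
from h import *
d=grab('scene')
for c,a in brass(d):
  if 140<c[0]<400: print(c.round(1),on(d,*c,.062)[:2].round(4))
d=grab('top')
for c,a in brass(d):
  if 140<c[0]<460: print(c.round(1),on(d,*c,.062)[:2].round(4))
go((*I[68],.15),(*I[68],.022))"
```

```text
[210.2 156.4] [ 0.4428 -0.0892]
[159.3 187.6] [ 0.5007 -0.1784]
[305.9 220.2] [0.61  0.048]
[213.9 258. ] [ 0.6547 -0.0977]
[346.2 146.9] [ 0.6519 -0.0978]
[262.6 156.4] [0.6412 0.0435]
t 14.5 p [ 0.4471 -0.0899  0.1494] yaw 0.1533 z [ 6.e-04 -2.e-04 -1.e+00] w 0.999 grip 0.0 F [ 0.5  0.  -0.5]
[ 0.4465 -0.0896  0.15  ] mm [ 0.4 -0.6 -0.6]
[ 0.4465 -0.0896  0.022 ] mm [ 0.00e+00 -1.00e-01  1.28e+02]
```

The 52 mm one is at (.6519,-.0978), dead on its pad. Now the 68 mm one.

Emit:
move_arm(
  increments=[0.4,-0.6,18,0,1,0,0,30,0,1,0,0,30,0,1,0,0,22,0,1,0,0,15,0,1,0,0,9,0,1,0,0,3,0,1,0,0,0,0,1],
)

```text
time: 15.17
tool_pos: [0.4456, -0.0894, 0.0215]
tool_rot: [-0.001, 0.651, 0.759, -0.0]
contact_force: [-0.0, -0.4, 0.3]
gripper_width: 1.002
grasp_force: 0.0
```

Emit:
move_arm(
  increments=[0,0,0,0,0.6,0,0,0,0,0,0,0,0,0,0,0,0,0,0,0,0,0,0,0,0,0,0,0,0,0,0,0,0,0,0,0,0,0,0,0],
)

```text
time: 15.83
tool_pos: [0.4465, -0.0898, 0.0231]
tool_rot: [0.001, 0.651, 0.759, 0.0]
contact_force: [-1.1, 1.0, 6.0]
gripper_width: 0.43
grasp_force: 59.9
```

```bash
python3 -c "
from h import *
go((*I[68],.12),(*P[68],.12))"
```

```text
t 15.83 p [ 0.4465 -0.0898  0.0231] yaw 0.1531 z [ 1.9e-03 -8.0e-04 -1.0e+00] w 0.43 grip 59.9 F [-1.1  1.   6. ]
[ 0.4465 -0.0896  0.12  ] mm [  0.1   0.2 -96.9]
[ 0.6412 -0.0271  0.12  ] mm [ 32.1 202.    0.3]
```

Emit:
move_arm(
  increments=[0,0,-10,0,0,0,0,-25,0,0,0,0,-35,0,0,0,0,-30,0,0,2.4,15,-5,0,0,4.8,30,0,0,0,6,38,0,0,0,6,38,0,0,0],
)

```text
time: 16.5
tool_pos: [0.5629, -0.0515, 0.1272]
tool_rot: [0.0, 0.651, 0.759, -0.0]
contact_force: [0.9, -0.7, -1.5]
gripper_width: 0.431
grasp_force: 60.5
```

Emit:
move_arm(
  increments=[6,38,0,0,0,4.4,28,0,0,0,2.4,14,0,0,0,0,0,0,0,0,0,0,0,0,0,0,0,0,0,0,0,0,0,0,0],
)

```text
time: 17.08
tool_pos: [0.638, -0.0275, 0.1266]
tool_rot: [-0.0, 0.651, 0.759, -0.0]
contact_force: [0.3, -0.4, -1.6]
gripper_width: 0.43
grasp_force: 60.6
```

```bash
python3 -c "
from h import *
go((.6412,-.0274,.11),(.6412,-.0274,.0331))"
```

```text
t 17.08 p [ 0.638  -0.0275  0.1266] yaw 0.1524 z [-0.0013  0.     -1.    ] w 0.43 grip 60.6 F [ 0.3 -0.4 -1.6]
[ 0.6412 -0.0274  0.11  ] mm [-0.4  3.2 16.6]
[ 0.6412 -0.0274  0.0331] mm [-0.   0.1 76.9]
```

Emit:
move_arm(
  increments=[-0.3,2,18,0,0,0,0,28,0,0,0,0,22,0,0,0,0,14,0,0,0,0,6,0,0,0,0,2,0,0,0,0,0,0,0,0,0,0,0,0],
)

```text
time: 17.75
tool_pos: [0.6424, -0.0275, 0.0387]
tool_rot: [0.001, 0.651, 0.759, 0.001]
contact_force: [0.2, 0.5, -1.1]
gripper_width: 0.429
grasp_force: 60.6
```

```bash
python3 -c "
from h import *
go((.6412,-.0274,.0331))"
```

```text
t 17.75 p [ 0.6424 -0.0275  0.0387] yaw 0.1529 z [ 2.7e-03 -5.0e-04 -1.0e+00] w 0.429 grip 60.6 F [ 0.2  0.5 -1.1]
[ 0.6412 -0.0274  0.0331] mm [ 0.3 -1.2  5.6]
```

Emit:
move_arm(
  increments=[0,-0.6,2,0,0,0,0,1,0,0,0,0,1,0,0,0,0,0,0,0,0,0,0,0,0],
)

```text
time: 18.17
tool_pos: [0.6409, -0.0273, 0.0332]
tool_rot: [0.0, 0.651, 0.759, 0.0]
contact_force: [0.3, -0.3, -0.7]
gripper_width: 0.432
grasp_force: 60.6
```

Emit:
move_arm(
  increments=[0,0,0.8,0,0,0,0,0,0,0,0,0,0,0,0],
)

```text
time: 18.42
tool_pos: [0.641, -0.0273, 0.0332]
tool_rot: [0.0, 0.651, 0.759, 0.0]
contact_force: [-3.3, 0.7, 5.5]
gripper_width: 0.431
grasp_force: 60.6
```

Emit:
move_arm(
  increments=[0,0,0.6,0,0,0,0,0,0,0,0,0,0,0,0],
)

```text
time: 18.67
tool_pos: [0.641, -0.0273, 0.0332]
tool_rot: [0.0, 0.651, 0.759, -0.0]
contact_force: [-4.8, 1.2, 8.2]
gripper_width: 0.433
grasp_force: 60.9
```

Emit:
move_arm(
  increments=[0,0,0,0,0.6,0,0,0,0,1,0,0,0,0,1,0,0,0,0,1,0,0,0,0,1,0,0,-15,0,1,0,0,-30,0,1,0,0,-35,0,1],
)

```text
time: 19.33
tool_pos: [0.6388, -0.027, 0.1104]
tool_rot: [-0.002, 0.651, 0.759, -0.001]
contact_force: [1.2, 1.0, 0.4]
gripper_width: 1.001
grasp_force: 0.0
```

Emit:
move_arm(
  increments=[0,0,-35,0,1,-8,-20,0,0,1,-21,-31,0,0,1,-24,-32,0,0,1,-24,-32,0,0,1,-24,-32,0,0,1,-19,-27,0,0,1,-10,-15,0,0,1],
)

```text
time: 20.0
tool_pos: [0.4717, -0.1866, 0.1476]
tool_rot: [0.001, 0.652, 0.758, -0.0]
contact_force: [0.2, -0.1, 0.2]
gripper_width: 0.999
grasp_force: 0.0
```

Emit:
move_arm(
  increments=[0,0,0,0,1,0,0,0,0,1,0,0,0,0,1],
)

```text
time: 20.25
tool_pos: [0.4744, -0.1844, 0.1474]
tool_rot: [0.001, 0.651, 0.759, 0.0]
contact_force: [-0.8, 0.7, 0.2]
gripper_width: 1.0
grasp_force: 0.0
```

```bash
python3 -c "
from h import *
d=grab('top')
for c,a in brass(d):
  if 140<c[0]<460: print(c.round(1),on(d,*c,.078)[:2].round(4))
go((*I[36],.15),(*I[36],.003))"
```

```text
[346.2 146.9] [ 0.6468 -0.0953]
[305.  151.9] [ 0.6409 -0.027 ]
[262.6 156.4] [0.6362 0.043 ]
[404.  252.1] [ 0.4697 -0.1743]
t 20.3 p [ 0.4745 -0.1841  0.1472] yaw 0.1538 z [ 1.e-03 -2.e-04 -1.e+00] w 1.003 grip 0.0 F [ 0.4 -0.3 -0.1]
[ 0.4737 -0.1852  0.15  ] mm [-0.9 -1.  -2.8]
[ 0.4737 -0.1852  0.003 ] mm [ 0.00e+00 -1.00e-01  1.47e+02]
```

Emit:
move_arm(
  increments=[-0.8,-0.8,25,0,1,0,0,32,0,1,0,0,32,0,1,0,0,24,0,1,0,0,15,0,1,0,0,9,0,1,0,0,4,0,1,0,0,2,0,1],
)

```text
time: 20.97
tool_pos: [0.4736, -0.1851, 0.0034]
tool_rot: [-0.0, 0.651, 0.759, -0.0]
contact_force: [-0.3, 0.4, -0.1]
gripper_width: 1.005
grasp_force: 0.0
```

Emit:
move_arm(
  increments=[0,0,0,0,0.6,0,0,0,0,0,0,0,0,0,0,0,0,0,0,0,0,0,0,0,0,0,0,0,0,0,0,0,0,0,0,0,0,0,0,0],
)

```text
time: 21.63
tool_pos: [0.4741, -0.1861, 0.0049]
tool_rot: [0.001, 0.651, 0.759, 0.0]
contact_force: [-0.6, 0.2, 6.4]
gripper_width: 0.43
grasp_force: 60.3
```

```bash
python3 -c "
from h import *
go((*I[36],.1),(*P[36],.1))"
```

```text
t 21.63 p [ 0.4741 -0.1861  0.0049] yaw 0.1529 z [ 0.0021 -0.0012 -1.    ] w 0.43 grip 60.3 F [-0.6  0.2  6.4]
[ 0.4737 -0.1852  0.1   ] mm [  0.8  -0.1 -95.1]
[ 0.6626 -0.169   0.1   ] mm [-12.8 189.2   0.4]
```

Emit:
move_arm(
  increments=[0,0,-10,0,0,0,0,-25,0,0,0,0,-35,0,0,0,0,-18,0,0,-1,15,-2,0,0,-2,30,0,0,0,-2.4,37,0,0,0,-2.4,36,0,0,0],
)

```text
time: 22.3
tool_pos: [0.5916, -0.1749, 0.0938]
tool_rot: [-0.0, 0.651, 0.759, -0.0]
contact_force: [-0.4, 0.2, 0.2]
gripper_width: 0.428
grasp_force: 60.3
```

Emit:
move_arm(
  increments=[-2.4,33,0,0,0,-1.6,24,0,0,0,-1,14,0,0,0,0,0,0,0,0,0,0,0,0,0,0,0,0,0,0,0,0,0,0,0],
)

```text
time: 22.88
tool_pos: [0.6605, -0.1694, 0.0932]
tool_rot: [-0.001, 0.651, 0.759, -0.0]
contact_force: [-0.3, 0.8, -0.8]
gripper_width: 0.426
grasp_force: 60.3
```

```bash
python3 -c "
from h import *
go((.6629,-.1698,.1),(.6629,-.1698,.0149))"
```

```text
t 22.88 p [ 0.6605 -0.1694  0.0932] yaw 0.1525 z [-1.3e-03  3.0e-04 -1.0e+00] w 0.426 grip 60.3 F [-0.3  0.8 -0.8]
[ 0.6629 -0.1698  0.1   ] mm [-0.8  2.3 -6.8]
[ 0.6629 -0.1698  0.0149] mm [-0.   0.1 85.1]
```

Emit:
move_arm(
  increments=[-0.4,1.2,14,0,0,0,0,22,0,0,0,0,18,0,0,0,0,12,0,0,0,0,6,0,0,0,0,2,0,0,0,0,0,0,0,0,0,0,0,0],
)

```text
time: 23.55
tool_pos: [0.6638, -0.1698, 0.0206]
tool_rot: [0.001, 0.651, 0.759, 0.0]
contact_force: [0.1, -0.6, 0.1]
gripper_width: 0.425
grasp_force: 60.4
```

```bash
python3 -c "
from h import *
go((.6629,-.1698,.0149))"
```

```text
t 23.55 p [ 0.6638 -0.1698  0.0206] yaw 0.153 z [ 1.7e-03 -6.0e-04 -1.0e+00] w 0.425 grip 60.4 F [ 0.1 -0.6  0.1]
[ 0.6629 -0.1698  0.0149] mm [ 0.2 -0.9  5.7]
```

Emit:
move_arm(
  increments=[0,-0.4,2,0,0,0,0,1,0,0,0,0,1,0,0,0,0,0,0,0,0,0,0,0,0],
)

```text
time: 23.97
tool_pos: [0.6627, -0.1696, 0.0156]
tool_rot: [0.0, 0.651, 0.759, 0.0]
contact_force: [1.1, -0.2, -1.8]
gripper_width: 0.427
grasp_force: 60.4
```

Emit:
move_arm(
  increments=[0,0,0.7,0,0,0,0,0,0,0,0,0,0,0,0],
)

```text
time: 24.22
tool_pos: [0.6628, -0.1696, 0.015]
tool_rot: [0.0, 0.651, 0.759, 0.0]
contact_force: [0.5, 0.5, -0.6]
gripper_width: 0.429
grasp_force: 60.5
```

Emit:
move_arm(
  increments=[0,0,0.6,0,0,0,0,0,0,0,0,0,0,0,0],
)

```text
time: 24.47
tool_pos: [0.6628, -0.1696, 0.0149]
tool_rot: [0.0, 0.651, 0.759, 0.0]
contact_force: [-1.8, 0.8, 4.6]
gripper_width: 0.432
grasp_force: 60.5
```

Contact. I release and back off.

Emit:
move_arm(
  increments=[0,0,0,0,0.6,0,0,0,0,1,0,0,0,0,1,0,0,0,0,1,0,0,0,0,1,0,0,-15,0,1,0,0,-30,0,1,0,0,-35,0,1],
)

```text
time: 25.13
tool_pos: [0.6608, -0.1689, 0.093]
tool_rot: [-0.003, 0.651, 0.759, -0.001]
contact_force: [0.1, 0.3, -0.0]
gripper_width: 0.999
grasp_force: 0.0
```

Emit:
move_arm(
  increments=[0,0,-35,0,1,0,-20,-30,0,1,0,-35,0,0,1,0,-38,0,0,1,0,-38,0,0,1,0,-30,0,0,1,0,-10,0,0,1,0,0,0,0,1],
)

```text
time: 25.8
tool_pos: [0.4923, -0.196, 0.1602]
tool_rot: [0.001, 0.652, 0.759, 0.0]
contact_force: [1.2, -0.2, 0.5]
gripper_width: 1.002
grasp_force: 0.0
```

```bash
python3 - <<'E'
from h import *
d=grab('top','top2.png'); B=[c for c,a in brass(d)]
for k,p in P.items():
    x=min((on(d,*c,.01+k/1e3)[:2] for c in B),key=lambda q:np.hypot(*(q-p))); print(k,((x-p)*1e3).round(1),'mm off')
grab('scene','scene2.png'); go()
E
```

```text
84 [ 0.4 -1.3] mm off
68 [-0.4  0.2] mm off
52 [0.6 0.4] mm off
36 [0.1 0.1] mm off
t 25.9 p [ 0.4945 -0.1959  0.1604] yaw 0.1526 z [ 2.3e-03 -8.0e-04 -1.0e+00] w 1.003 grip 0.0 F [-0.2 -0.3  0.3]
```

View pics/scene2.png

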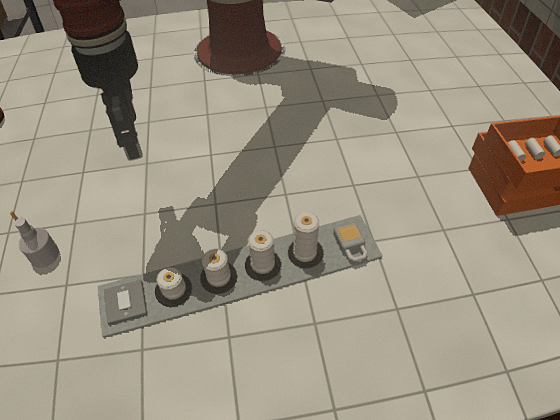

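All four stand centred on their pads, with the tallest at (306,240) by the padlock stepping down to the shortest at (171,285) by the switch plate. The padlock and plate have not moved, and the arm is clear.

```bash
python3 -c "
from h import *
print(manip.job_done())"
```

```text
the job is handed in; nothing more can be done
None
```

The job is handed in: all four insulators stand upright on their pads, tallest by the padlock down to shortest by the switch plate, each within about 1.4 mm of its pad centre, in about 26 s, with the padlock and switch plate left where they lay.

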